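# Blank off the pool pump's discharge port

## Robot

A 6-joint arm with a two-finger parallel gripper is mounted at the origin on the work surface. World frame = base frame: x ahead of the robot, y to its left, z up, the work surface at z = 0. Lengths are in m, angles in rad, forces in N, time in s.
With the tool pointing down it reaches from about 0.275 to 0.825 m from the base axis. Payload 4.9 kg.
Tool frame: the origin (TCP) lies where the fingers leave the gripper's body, on its centre line; the fingertips stand 73 mm ahead of it and the grasp point (between the pads) lies 54 mm ahead of it (robot.tip_extent is the distance from the TCP to the fingertips, in m); z points along the fingers, y is the line along which they close (so a half turn about z gives the same grasp; the last joint's range is limited). The gripper opens to 85 mm and grips with 20 to 120 N. Pads are 22 mm wide; open, the fingers measure 114 mm over their backs; the gripper's body (76 mm by 85 mm) begins 54 mm behind the grasp point. The pads swing forward as they close: fully open they stand 13 mm farther back than shut.
Start: joints at [-1.45, 0.326, -0.193, 1.052, 0, 1.437], TCP at [0.139, -0.532, 0.304] pointing down, gripper open.
Joint ranges: [-2.65, 2.65], [-0.97, 1.79], [-1.3, 1.35], [-1.93, 2.1], [-1.47, 1.37], [-3.14, 3.14]. Speed limits (rad/s): [2.57, 2.57, 3.14, 3.14, 3.14, 3.14].

## Interface

Orientations are given as a unit quaternion [w, x, y, z].
In Python, from workcell import sense, viewer, job, robot gives the robot as it stands.
- The arm moves only by the tool apply_moves, never from a script. Its argument "steps" is a list of rows, each a list of 2 entries, a list of its own where there are three numbers: the shift along the world's x, y, z in mm, then the turn about the world's z in degrees. In form: [[[dx, dy, dz], turn], ...]. A call has 1 to 10 rows; each row is the pose to reach, as a shift and turn from the pose commanded when the call began; what a row does not reach only later rows make up. A row lasts 1/10 s, in which the tool goes at most 50 mm and 8.59 degrees, less where a joint would pass 70% of its speed; a pose out of reach is approached as far as the arm can. A call with a gripper value outside its range is refused whole. "fingers" is the opening, from 0 (shut) to 1 (fully open), set as the call begins (left out, the last holds). The fingers move at their own pace and stop on an object; "newtons" is the grip in N (left out, the last holds). Time passes only in rows, so rows that repeat a pose let the fingers close. It gives the time, the measured TCP pose, the force, the opening and the grip force at its end, in the units of the state.
- sense(): the state, without advancing time (a new reading comes with each control period).
- viewer.snapshot(name): name is "side" or "top" or "wrist"; returns (picture, depth): 420x560x3 uint8, red, green, blue; 420x560 float32, m along the optical axis (not along the pixel's ray), 0 where there is no reading.
- viewer.calibration(name): a dict with "mtx" (3x3 intrinsics, pixels), "rvec" (rotation vector, rad) and "tvec" (3), from world to camera coordinates, as OpenCV has them. Camera axes: x right, y down, z forward; pixel columns grow to the right and rows downward; lengths in m; the calibration is good to about 2 mm. A picture is of the moment at which its call begins: read the wrist's pose just before it. calibration takes no time and is no camera call; for the wrist camera it gives the pose at the moment of the call.
- job.finish_job(): hands the job in; it is judged then, once.
The state is a dict: "clock": time; "joints": joint angles; "dq": joint speeds; "joint_efforts": joint torques, N m; "ee_pos": TCP position; "tcp_rot": TCP orientation; "contact_force": force on the tool from outside, world axes, zero at the start; "moment": the same for the moment, N m; "gripper_width": finger opening in m; "finger_force": force on a finger pad.
Only numpy, scipy, OpenCV 4.12 (cv2) and the standard library are available. Lean on these libraries where they do the work, as an engineer would, in place of code of your own. Each camera call takes 0.05 s, during which the arm holds its last target. There are 200 camera calls.

## Task

The pump is going into store: screw the orange plug into its open discharge port, with a light hand so that the plastic thread is not forced or crossed. Set the plug square on the mouth, turn it backwards (anticlockwise) under light pressure until it drops into the thread start, then run it in clockwise until its sealing ring is right down on the rim. Let go of it, and leave the jar, nut and wrench where they are.

Things in the scene. Friction and masses are not known exactly. Their poses are not given: they have to be found in the camera images.
- plug: Orange plastic plug, 67 mm tall, standing upright on its nose on the bench; origin at the centre of the nose's underside, z up along its axis. Bevelled nose and core 51 mm in diameter (43 mm at the tip), bare for the first 10 mm; right-handed two-start rib thread from 10 to 18 mm up, 59.4 mm in diameter; flange 76 mm in diameter, 28 to 35 mm up. Mass about 0.14 kg.
- plug_head (a point): Middle of the plug's square head, 51 mm above the nose's underside: the part to grip, from above. It is 30 mm wide with sides along the plug's x and y, and reaches from 35 mm (top of the flange) to 67 mm above the nose.
- plug_seat (a point): On the plug's axis at the underside of its black sealing ring, 26 mm above the nose; z up along the axis. It meets port_face when the plug is home.
- pump: Pool pump fixed to the bench, about 520 mm long: black strainer pot with grey lid ring and clear lid towards the pump's -x (lid 152 mm in diameter, top 214 mm high, 132 mm from the port's axis), black volute in the middle, grey motor towards +x (top 174 mm high). The discharge port stands straight up from the volute. Origin on the bench under the port's axis, z up.
- port_face (a point): Centre of the discharge port's flat top rim, 240 mm above the bench, z up. Grey round port, outer diameter 74 mm; bore 61 mm at the thread's root, 54 mm over its crests, open 34 mm deep. Side play of the plug in it is about 0.8 mm. The plastic is hurt by more than 80 N between plug and port.
- port_thread (a point): On the port's axis 2 mm below the rim, where its thread begins: right-handed, two starts with blunt ends, pitch 7 mm, lead 14 mm a turn, axial play 1.6 mm. The two starts lie opposite each other at an angle that differs from pump to pump and that no pose gives (this point's x is only the pump's). The ring of thread does not turn.
- grease_jar: Small closed jar of grease with a blue cap, 64 mm in diameter, 58 mm tall, upright on the bench; origin at the centre of its underside. To be left alone.
- union_nut: White plastic union nut (ring), 84 mm outside, 62 mm inside, 30 mm tall, flat on the bench; origin at the centre of its underside. To be left alone.
- wrench: Steel wrench lying flat on the bench, 200 mm long along its x axis; origin at its middle. To be left alone.
- thread_feel (a point): Same point as port_face. Set down at a random angle, the plug's ribs land on the port's ribs with its seat 7 to 14 mm above the rim. Turned anticlockwise (from above) it climbs 0.039 mm a degree up to 14 mm, then at the thread start (180 degrees off at most) is free to drop 7 mm; half a turn clockwise from there brings it down the last 7 mm onto the rim.
Things that resemble listed ones, but are neither listed nor needed, are in the scene too. What is meant by the plug is not green, and is the larger of those in its own colour.

How it is judged:
On the way, in this order (a step that is already met when the one before it is completed fails the run):
1. the plug, upright and central in the port, is backed up in contact to the crest of the thread start: its seat 12.6 to 15 mm above the rim, touching the port (z of plug_seat in the frame of port_face between 0.0126 and 0.015 m and horizontal distance between plug_seat and port_face below 0.003 m and angle between plug's own z axis and vertical below 0.08 rad and contact force between plug and pump above 0.5 N), for 0.1 s.
2. the plug has dropped square into the thread start: its seat less than 8.5 mm above the rim (z of plug_seat in the frame of port_face below 0.0085 m and horizontal distance between plug_seat and port_face below 0.003 m and angle between plug's own z axis and vertical below 0.08 rad), for 0.1 s.
At the end, for the whole second after the job is handed in: The plug is screwed home in the port and at rest: its seat within 1.5 mm of the rim, central within 3 mm, upright within 0.05 rad (z of plug_seat in the frame of port_face below 0.0015 m and horizontal distance between plug_seat and port_face below 0.003 m and angle between plug's own z axis and vertical below 0.05 rad and linear speed of plug below 0.01 m/s); the robot touches nothing.
It fails at once if plug and port are pressed together with more than 80 N (thread forced) (contact force between plug and pump above 80 N).
It fails at once if the plug is crossed: tilted more than 0.12 rad in the port (horizontal distance between plug_seat and port_face below 0.02 m and z of plug_seat in the frame of port_face below 0.016 m and angle between plug's own z axis and vertical above 0.12 rad).
It fails at once if a bystander is moved more than 20 mm (distance of any of grease_jar, union_nut, wrench from where it was at the start of the episode above 0.02 m).
It also fails if it takes over 72 s, if anything falls off the work surface, if the arm or the gripper's body presses on something with over 40 N, if the wrist force passes 120 N, or if a joint passes its speed limit or range.

## Working session

There is one attempt and no reset: what is moved stays moved. The work goes in short steps, Python scripts to look and compute and a tool call to move; the robot and the scene stay as the last step left them, time stands still between calls to the robot, and variables do not carry over. Pictures are saved under pics/ and viewed, at most 10 in all, crops included, and the job is handed in when it is done.

Besides the shell and the picture viewer there is one more tool, called in YAML: its name, and indented under it one key for each argument. apply_moves: Moves the arm, as the interface text tells. Its arguments: {"type":"object","properties":{"steps":{"type":"array"},"fingers":{"type":"number"},"newtons":{"type":"number"}},"required":["steps"]}

```bash
ls; mkdir -p pics
python3 - <<'E'
from workcell import sense, viewer, job, robot
import cv2, numpy as np
s=sense(); print({k:np.round(v,4).tolist() for k,v in s.items()})
ims=[]
for n in ("top","side"):
    p,d=viewer.snapshot(n); np.savez(f"pics/{n}0.npz",p=p,d=d); c=viewer.calibration(n); print(n,{k:np.round(v,4).tolist() for k,v in c.items()})
    cv2.imwrite(f"pics/{n}0.png",p[:,:,::-1])
E
```

```text
pics
{'clock': 0.0, 'joints': [-1.4502, 0.327, -0.1936, 1.052, 0.0001, 1.4366], 'dq': [-0.0008, 0.0007, -0.0002, 0.0004, 0.0, -0.0006], 'joint_efforts': [0.0012, -44.34, 26.2439, 0.0154, -0.0003, -0.0], 'ee_pos': [0.1386, -0.5318, 0.3031], 'tcp_rot': [-0.0009, 0.9919, 0.127, 0.0], 'contact_force': [-0.827, -0.0902, 0.6681], 'moment': [-0.0095, 0.0058, 0.0315], 'finger_force': 0.0, 'gripper_width': 0.0858}
top {'mtx': [[421.1136, 0.0, 277.7715], [0.0, 421.1136, 204.3333], [0.0, 0.0, 1.0]], 'rvec': [2.1442, -2.2036, 0.1071], 'tvec': [-0.1242, 0.5864, 0.9577]}
side {'mtx': [[402.2738, 0.0, 279.9924], [0.0, 402.2738, 212.497], [0.0, 0.0, 1.0]], 'rvec': [0.2515, -2.7645, 1.2866], 'tvec': [0.5139, 0.2575, 0.7456]}
```

View pics/top0.png

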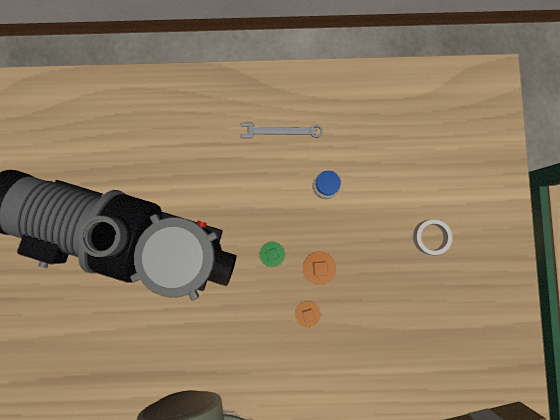

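View pics/side0.png

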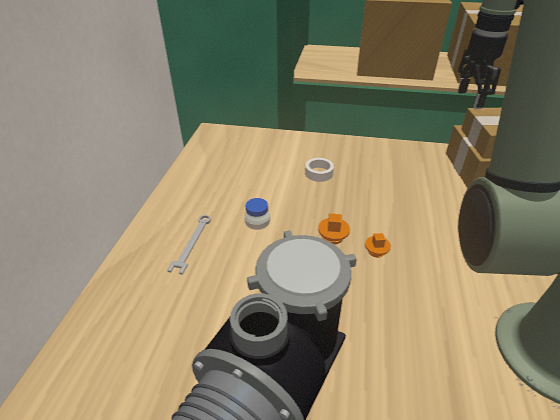

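The top view shows three similar candidates: a large orange plug at (320,268), a small orange plug at (307,314) and a green one at (272,254). The large orange one at (320,268) fits, since it is not green and is the larger of the two orange ones. The side view agrees: large at (334,229), small at (378,244). The port mouth is at (102,236) in the top view. I'll confirm with a crop and measure.

```bash
cat > h.py <<'E'
import numpy as np, cv2
def ray(c,uv):
    R=cv2.Rodrigues(np.array(c["rvec"],float))[0]; t=np.array(c["tvec"],float).ravel()
    uv=np.asarray(uv,float).reshape(-1,2)
    n=cv2.undistortPoints(uv.reshape(-1,1,2),np.array(c["mtx"],float),None).reshape(-1,2)
    return -R.T@t, np.c_[n,np.ones(len(n))]@R
def onplane(c,uv,z):
    o,d=ray(c,uv); return o+d*((z-o[2])/d[:,2])[:,None]
def cloud(c,depth):
    v,u=np.mgrid[:depth.shape[0],:depth.shape[1]]
    o,d=ray(c,np.c_[u.ravel(),v.ravel()]); P=o+d*depth.reshape(-1,1); P[depth.ravel()==0]=np.nan
    return P.reshape(*depth.shape,3)
def orange(p):
    h=cv2.cvtColor(p,cv2.COLOR_RGB2HSV); return cv2.inRange(h,(5,190,90),(18,255,255))
def circ(P):
    A=np.c_[2*P[:,:2],np.ones(len(P))]; x=np.linalg.lstsq(A,(P[:,:2]**2).sum(1),rcond=None)[0]
    return x[:2],np.sqrt(x[2]+x[:2]@x[:2])
E
python3 - <<'E'
from workcell import viewer
from h import *
z=np.load("pics/top0.npz"); p,d=z["p"],z["d"]; c=viewer.calibration("top")
m=orange(p); cs,_=cv2.findContours(m,cv2.RETR_EXTERNAL,cv2.CHAIN_APPROX_NONE)
W=cloud(c,d)
for k in cs:
    if cv2.contourArea(k)<100: continue
    P=onplane(c,k.reshape(-1,2),.035); print("flange",k.reshape(-1,2).mean(0),circ(P))
    mm=np.zeros_like(m); cv2.drawContours(mm,[k],-1,255,-1)
    q=W[(mm>0)&(W[:,:,2]>.055)]
    if len(q)>5: print("head",len(q),q.mean(0),cv2.minAreaRect((q[:,:2]*1000).astype(np.float32)))
v,u=np.mgrid[:420,:560]
near=(abs(u-102)<35)&(abs(v-236)<35)
q=W[near&(abs(W[:,:,2]-.24)<.006)]
print("rim",len(q),q[:,2].mean(),circ(q),(q[:,:2].max(0)+q[:,:2].min(0))/2,np.ptp(q[:,:2],axis=0))
mm=(near&(abs(W[:,:,2]-.24)<.006)).astype(np.uint8)*255
cs,_=cv2.findContours(mm,cv2.RETR_EXTERNAL,cv2.CHAIN_APPROX_NONE); k=max(cs,key=cv2.contourArea)
print("rim outer",circ(onplane(c,cv2.convexHull(k).reshape(-1,2),.24)))
cv2.imwrite("pics/crop1.png",cv2.resize(p[220:340,240:380,::-1],None,fx=5,fy=5,interpolation=cv2.INTER_CUBIC))
E
```

```text
rim 644 0.2398623359882132 (array([0.51341599, 0.18616842]), np.float64(0.03306922856135838)) [0.51368539 0.18689747] [0.07310887 0.0752909 ]
rim outer (array([0.51344542, 0.18633849]), np.float64(0.037753517392759145))
```

View pics/crop1.png

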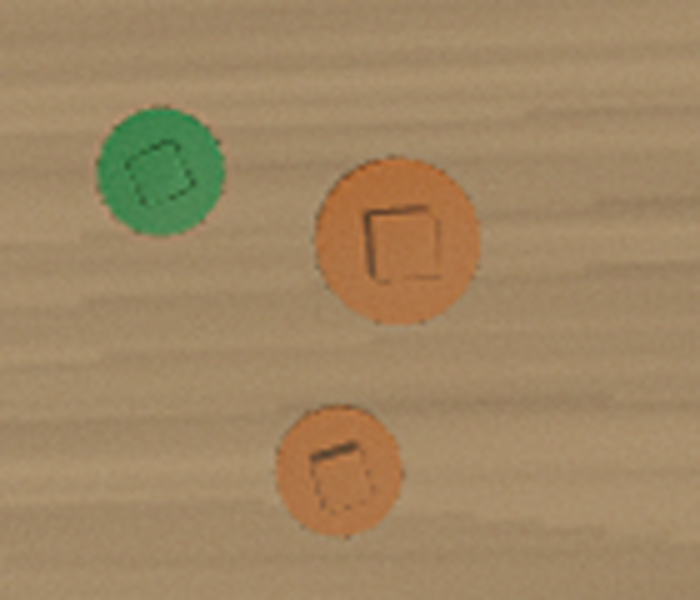

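The crop confirms it: the large orange plug's flange centres at crop (397,240), i.e. (319.4,268), with its square head almost aligned with the image. The small orange one is at crop (340,470). My colour mask was too strict, so I'll loosen it.

```bash
sed -i 's/(5,190,90)/(5,135,60)/' h.py
python3 - <<'E'
from workcell import viewer,robot
from h import *
z=np.load("pics/top0.npz"); p,d=z["p"],z["d"]; c=viewer.calibration("top")
print(cv2.cvtColor(p,cv2.COLOR_RGB2HSV)[[262,268,280],[310,320,200]])
m=orange(p); cs,_=cv2.findContours(m,cv2.RETR_EXTERNAL,cv2.CHAIN_APPROX_NONE)
W=cloud(c,d)
for k in cs:
    if cv2.contourArea(k)<300: continue
    k=cv2.convexHull(k)
    P=onplane(c,k.reshape(-1,2),.035); print("flange",k.reshape(-1,2).mean(0),circ(P))
    mm=np.zeros_like(m); cv2.drawContours(mm,[k],-1,255,-1)
    q=W[(mm>0)&(W[:,:,2]>.055)]
    if len(q)>5: print("head",len(q),q.mean(0),cv2.minAreaRect((q[:,:2]*1000).astype(np.float32)))
E
```

```text
[[ 13 160 177]
 [ 13 154 172]
 [ 53   9 116]]
flange [308.05 313.65] (array([ 0.33130299, -0.20067993]), np.float64(0.028226230123337272))
head 16 [ 0.33103103 -0.20009095  0.05585407] ((331.4749450683594, -201.42552185058594), (15.133686065673828, 20.71909523010254), 65.69889068603516)
flange [319.47826087 269.47826087] (array([ 0.43393443, -0.23099787]), np.float64(0.03721052717689202))
head 194 [ 0.43378727 -0.22975182  0.06789806] ((433.64398193359375, -229.92791748046875), (30.827136993408203, 28.892499923706055), 88.49566650390625)
```

apply_moves:
  steps:
    - [[295, 302, -20], 74]
    - [[295, 302, -20], 74]
    - [[295, 302, -20], 74]
    - [[295, 302, -20], 74]
    - [[295, 302, -20], 74]
    - [[295, 302, -20], 74]
    - [[295, 302, -20], 74]
    - [[295, 302, -20], 74]
    - [[295, 302, -20], 74]
    - [[295, 302, -20], 74]
  fingers: 1

```text
clock: 1.1
ee_pos: [0.435, -0.2278, 0.2834]
tcp_rot: [-0.0, 0.714, 0.7, 0.0]
contact_force: [-0.2, 1.0, 1.1]
gripper_width: 0.0857
finger_force: 0.0
```

apply_moves:
  steps:
    - [[0, 0, 0], 0]
    - [[0, 0, 0], 0]
    - [[0, 0, 0], 0]

```text
clock: 1.4
ee_pos: [0.4329, -0.2312, 0.2839]
tcp_rot: [-0.0, 0.717, 0.697, -0.0]
contact_force: [0.2, 0.8, -0.2]
gripper_width: 0.0852
finger_force: 0.0
```

Run:
```python
from workcell import viewer,sense
from h import *
s=sense();print(np.round(s["ee_pos"],4),np.round(s["tcp_rot"],4),np.round(s["joints"],3))
c=viewer.calibration("wrist");p,d=viewer.snapshot("wrist")
cv2.imwrite("pics/w1.png",p[:,:,::-1]); W=cloud(c,d); m=orange(p)
cs,_=cv2.findContours(m,cv2.RETR_EXTERNAL,cv2.CHAIN_APPROX_NONE)
for k in cs:
    if cv2.contourArea(k)<600: continue
    k=cv2.convexHull(k)
    print("flange",k.reshape(-1,2).mean(0),circ(onplane(c,k.reshape(-1,2),.035)))
    mm=np.zeros_like(m); cv2.drawContours(mm,[k],-1,255,-1)
    q=W[(mm>0)&(W[:,:,2]>.06)]
    if len(q)>5: print("head",len(q),q.mean(0),cv2.minAreaRect((q[:,:2]*1000).astype(np.float32)))
```

```text
[ 0.4329 -0.2312  0.2839] [-0.000e+00  7.166e-01  6.974e-01 -1.000e-04] [-0.641  0.233 -0.375  0.963 -0.     0.957]
flange [290.13157895 178.60526316] (array([ 0.43422127, -0.23000964]), np.float64(0.03808615781916162))
head 1370 [ 0.43378342 -0.2287142   0.06747256] ((433.75640869140625, -229.82260131835938), (30.002485275268555, 30.336101531982422), 2.781198501586914)
flange [168.61764706 147.32352941] (array([ 0.33305089, -0.1988247 ]), np.float64(0.028721596587699398))
```

View pics/w1.png

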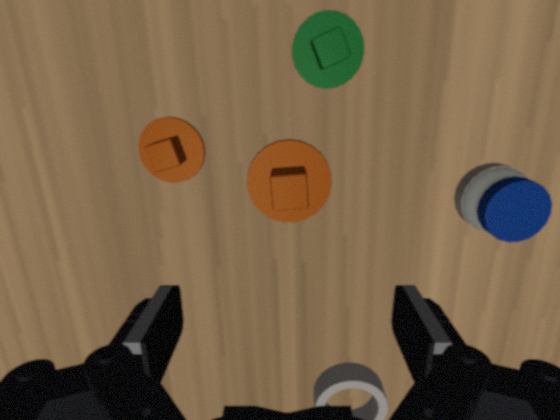

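The wrist view shows the large orange plug at (290,180), head top at (289,193), centred between the fingers. It measures (0.434, -0.230). I'll go down and grip it.

apply_moves:
  steps:
    - [[0.5, 0.5, -40], 2]
    - [[0.5, 0.5, -80], 2]
    - [[0.5, 0.5, -110], 2]
    - [[0.5, 0.5, -135], 2]
    - [[0.5, 0.5, -155], 2]
    - [[0.5, 0.5, -165], 2]
    - [[0.5, 0.5, -173], 2]
    - [[0.5, 0.5, -173], 2]
    - [[0.5, 0.5, -173], 2]
    - [[0.5, 0.5, -173], 2]

```text
clock: 2.45
ee_pos: [0.4347, -0.2302, 0.1118]
tcp_rot: [0.001, 0.703, 0.711, 0.0]
contact_force: [0.4, -0.7, 0.1]
gripper_width: 0.0851
finger_force: 0.0
```

apply_moves:
  steps:
    - [[0, 0, 0], 0]
    - [[0, 0, 0], 0]
    - [[0, 0, 0], 0]
    - [[0, 0, 0], 0]
    - [[0, 0, 0], 0]
    - [[0, 0, 0], 0]
    - [[0, 0, 0], 0]
    - [[0, 0, 0], 0]
  fingers: 0
  newtons: 40

```text
clock: 3.25
ee_pos: [0.4343, -0.2298, 0.1111]
tcp_rot: [0.0, 0.703, 0.711, 0.0]
contact_force: [0.6, 1.0, 5.7]
gripper_width: 0.0295
finger_force: 39.2
```

apply_moves:
  steps:
    - [[0, 0, 30], 0]
    - [[0, 0, 80], 0]
    - [[0, 0, 130], 0]
    - [[0, 0, 180], 0]
    - [[0, 0, 230], 0]
    - [[0, 0, 280], 0]
    - [[0, 0, 290], 0]
    - [[0, 0, 290], 0]
    - [[0, 0, 290], 0]
    - [[0, 0, 290], 0]

```text
clock: 4.25
ee_pos: [0.4334, -0.2292, 0.3984]
tcp_rot: [-0.002, 0.703, 0.711, -0.0]
contact_force: [-0.3, -0.4, -1.5]
gripper_width: 0.0294
finger_force: 40.0
```

apply_moves:
  steps:
    - [[10, 40, 0], -8]
    - [[20, 80, 0], -16]
    - [[30, 120, 0], -24]
    - [[40, 165, 0], -32]
    - [[49, 210, 0], -40]
    - [[58, 255, 0], -48]
    - [[66, 300, 0], -55]
    - [[73, 345, 0], -60]
    - [[79, 390, 0], -60]
    - [[79, 416, 0], -60]

```text
clock: 5.25
ee_pos: [0.5127, 0.1894, 0.3984]
tcp_rot: [-0.001, 0.964, 0.265, -0.002]
contact_force: [-0.7, -0.7, -2.4]
gripper_width: 0.0291
finger_force: 39.9
```

apply_moves:
  steps:
    - [[0, 0, 0], 0]
    - [[0, 0, 0], 0]
    - [[0, 0, 0], 0]
    - [[0, 0, 0], 0]
    - [[0, 0, 0], 0]

```text
clock: 5.75
ee_pos: [0.5132, 0.1852, 0.4008]
tcp_rot: [0.0, 0.965, 0.263, -0.0]
contact_force: [-0.5, 0.2, -1.8]
gripper_width: 0.0296
finger_force: 40.0
```

Run:
```python
from workcell import viewer,sense
from h import *
s=sense();print({k:np.round(v,4).tolist() for k,v in s.items()})
for n in ("wrist","side","top"):
    c=viewer.calibration(n);p,d=viewer.snapshot(n); np.savez(f"pics/{n}2.npz",p=p,d=d,**{k:np.array(v) for k,v in c.items()})
    W=cloud(c,d); m=orange(p)>0; q=W[m&(W[:,:,2]>.25)]; print(n,"orange",len(q), q.min(0) if len(q) else'',q.max(0) if len(q) else '')
    g=(np.hypot(W[:,:,0]-.5134,W[:,:,1]-.1863)<.05)&(abs(W[:,:,2]-.24)<.005)&~m
    q=W[g]; print("rim",len(q),circ(q) if len(q)>20 else '',q[:,2].mean())
    cv2.imwrite(f"pics/{n}2.png",p[:,:,::-1])
```

```text
{'clock': 5.75, 'joints': [0.211, 0.2744, -0.0175, 1.279, -0.0001, 2.8204], 'dq': [0.0057, -0.0005, 0.0053, 0.0008, 0.0022, 0.0004], 'joint_efforts': [0.1261, -43.7658, 28.3416, 0.002, 0.0053, -0.0011], 'ee_pos': [0.5132, 0.1852, 0.4008], 'tcp_rot': [0.0, 0.9648, 0.263, -0.0001], 'contact_force': [-0.5099, 0.2313, -1.7837], 'moment': [0.0039, -0.0186, -0.046], 'finger_force': 39.9649, 'gripper_width': 0.0296}
wrist orange 17370 [0.48523364 0.13733921 0.31853571] [0.55061062 0.22278756 0.39957235]
rim 2104 (array([0.51484476, 0.18801097]), np.float64(0.03284942775349937)) 0.2400368290393778
side orange 2221 [-0.28896092 -1.45589732  0.25075117] [0.55125317 0.23563048 0.41674672]
rim 834 (array([0.51546993, 0.18981102]), np.float64(0.03321119130305953)) 0.2392237830392871
top orange 945 [0.47469637 0.12630645 0.31750422] [0.5441734  0.21566018 0.41368873]
rim 346 (array([0.51378456, 0.18521792]), np.float64(0.03271194530841249)) 0.24007331610972835
```

View pics/side2.png

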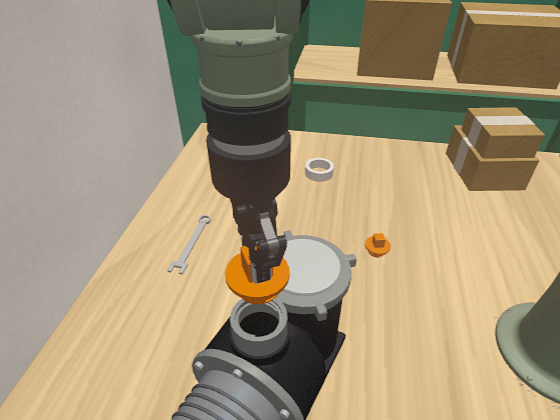

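View pics/wrist2.png

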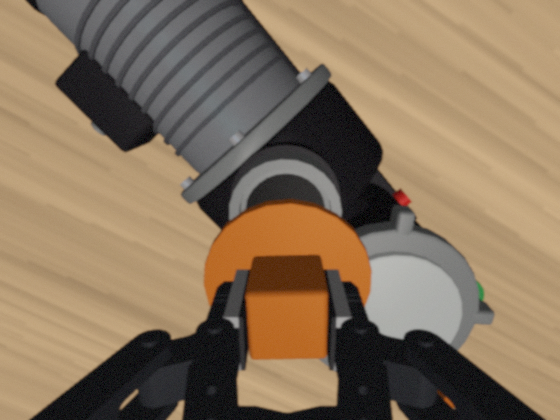

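The side view shows the plug held upright at (258,275) above the port mouth (260,322). The wrist view shows the flange at (287,280) and the port rim behind it at (285,190). I'll measure the plug and rim within the same camera so calibration errors cancel.

```bash
cat >> h.py <<'E'
from scipy.optimize import least_squares
def fixcirc(P,r,x0):
    f=lambda x:np.hypot(P[:,0]-x[0],P[:,1]-x[1])-r
    o=least_squares(f,x0,loss="soft_l1",f_scale=.0005); return o.x,(abs(f(o.x))<.001).sum(),len(P)
def edge(c,mask,z):
    cs,_=cv2.findContours(mask.astype(np.uint8),cv2.RETR_EXTERNAL,cv2.CHAIN_APPROX_NONE)
    k=max(cs,key=cv2.contourArea); return onplane(c,k.reshape(-1,2),z)
E
python3 - <<'E'
from h import *
for n in ("wrist","side","top"):
    c=np.load(f"pics/{n}2.npz"); p,d=c["p"],c["d"]; W=cloud(c,d)
    o=(orange(p)>0)&(np.hypot(W[:,:,0]-.5134,W[:,:,1]-.1863)<.06)
    t=o&(abs(W[:,:,2]-.3248)<.004)
    q=W[t];print(n,"zflange",np.median(q[:,2]))
    print(" flange",fixcirc(edge(c,t,.3248),.038,[.5134,.1863]))
    g=~o&(np.hypot(W[:,:,0]-.5134,W[:,:,1]-.1863)<.05)&(abs(W[:,:,2]-.24)<.003)
    print(" rim",fixcirc(edge(c,g,.24),.037,[.5134,.1863]))
c0=np.load("pics/top0.npz");c=np.load("pics/top2.npz");W=cloud(c,c0["d"])
g=(np.hypot(W[:,:,0]-.5134,W[:,:,1]-.1863)<.05)&(abs(W[:,:,2]-.24)<.004)
print("top0 rim",fixcirc(edge(c,g,.24),.037,[.5134,.1863]))
c0=np.load("pics/side0.npz");c=np.load("pics/side2.npz");W=cloud(c,c0["d"])
g=(np.hypot(W[:,:,0]-.5134,W[:,:,1]-.1863)<.05)&(abs(W[:,:,2]-.24)<.004)
print("side0 rim",fixcirc(edge(c,g,.24),.037,[.5134,.1863]))
E
```

```text
wrist zflange 0.32540255624476194
 flange (array([0.51232196, 0.18485667]), np.int64(244), 496)
 rim (array([0.51246581, 0.18674709]), np.int64(71), 322)
side zflange 0.32481151237545025
 flange (array([0.513811  , 0.18749297]), np.int64(92), 201)
 rim (array([0.51568065, 0.18890122]), np.int64(110), 237)
top zflange 0.3258318322761187
 flange (array([0.51344237, 0.18513154]), np.int64(54), 130)
 rim (array([0.51380581, 0.1891906 ]), np.int64(32), 133)
top0 rim (array([0.51353773, 0.18685159]), np.int64(110), 118)
side0 rim (array([0.51560755, 0.18923324]), np.int64(128), 155)
```

apply_moves:
  steps:
    - [[0.5, 1.6, -10], 0]
    - [[0.5, 1.6, -20], 0]
    - [[0.5, 1.6, -30], 0]
    - [[0.5, 1.6, -40], 0]
    - [[0.5, 1.6, -45], 0]
    - [[0.5, 1.6, -45], 0]
    - [[0.5, 1.6, -45], 0]
    - [[0.5, 1.6, -45], 0]

```text
clock: 6.7
ee_pos: [0.5139, 0.1879, 0.3564]
tcp_rot: [0.0, 0.965, 0.264, 0.0]
contact_force: [0.3, -0.4, -1.2]
gripper_width: 0.0298
finger_force: 39.9
```

Run:
```python
from workcell import viewer,sense
from h import *
s=sense();print({k:np.round(s[k],4).tolist() for k in("ee_pos","tcp_rot","contact_force","moment")})
zf=s["ee_pos"][2]-.0755; rim={"side":[.5156,.1892],"top":[.5135,.1869]}
for n in rim:
    c=viewer.calibration(n);p,d=viewer.snapshot(n); W=cloud(c,d)
    o=(orange(p)>0)&(np.hypot(W[:,:,0]-.5134,W[:,:,1]-.1863)<.06)&(abs(W[:,:,2]-zf)<.004)
    x,a,b=fixcirc(edge(c,o,zf),.038,[.5134,.1863]); print(n,x,a,b,"need mm",(np.array(rim[n])-x)*1000)
```

```text
{'ee_pos': [0.5139, 0.1879, 0.3564], 'tcp_rot': [0.0, 0.9646, 0.2639, 0.0005], 'contact_force': [0.28, -0.4395, -1.2251], 'moment': [0.0542, -0.0, -0.0164]}
side [0.51449869 0.18963045] 77 193 need mm [ 1.10131377 -0.43045146]
top [0.51445159 0.18773026] 47 119 need mm [-0.9515875 -0.8302613]
```

apply_moves:
  steps:
    - [[0, -0.6, -3], 0]
    - [[0, -0.6, -6], 0]
    - [[0, -0.6, -9], 0]
    - [[0, -0.6, -12], 0]
    - [[0, -0.6, -12], 0]
    - [[0, -0.6, -12], 0]
    - [[0, -0.6, -12], 0]

```text
clock: 7.5
ee_pos: [0.5137, 0.1873, 0.344]
tcp_rot: [-0.0, 0.965, 0.264, 0.0]
contact_force: [-0.3, -0.4, -1.1]
gripper_width: 0.0294
finger_force: 39.9
```

apply_moves:
  steps:
    - [[0, 0, -1], 0]
    - [[0, 0, -1], 0]
    - [[0, 0, -1], 0]

```text
clock: 7.8
ee_pos: [0.5136, 0.1872, 0.3429]
tcp_rot: [-0.0, 0.965, 0.264, -0.0]
contact_force: [0.1, 0.2, -2.8]
gripper_width: 0.0301
finger_force: 39.9
```

apply_moves:
  steps:
    - [[0, 0, -1], 0]
    - [[0, 0, -2], 0]
    - [[0, 0, -3], 0]
    - [[0, 0, -3], 0]
    - [[0, 0, -3], 0]

```text
clock: 8.3
ee_pos: [0.5136, 0.1872, 0.3398]
tcp_rot: [-0.0, 0.965, 0.264, -0.0]
contact_force: [0.2, 0.0, -2.2]
gripper_width: 0.0293
finger_force: 39.9
```

apply_moves:
  steps:
    - [[0, 0, -0.5], 0]
    - [[0, 0, -1], 0]
    - [[0, 0, -1], 0]
    - [[0, 0, -1], 0]

```text
clock: 8.7
ee_pos: [0.5136, 0.1872, 0.3388]
tcp_rot: [-0.0, 0.965, 0.264, -0.0]
contact_force: [0.7, 0.5, -1.2]
gripper_width: 0.0296
finger_force: 39.9
```

apply_moves:
  steps:
    - [[0, 0, -0.5], 0]
    - [[0, 0, -1], 0]
    - [[0, 0, -1], 0]
    - [[0, 0, -1], 0]

```text
clock: 9.1
ee_pos: [0.5136, 0.1872, 0.3379]
tcp_rot: [0.0, 0.965, 0.264, 0.0]
contact_force: [0.5, 0.3, -1.9]
gripper_width: 0.0295
finger_force: 39.9
```

apply_moves:
  steps:
    - [[0, 0, -0.5], 0]
    - [[0, 0, -1], 0]
    - [[0, 0, -1], 0]
    - [[0, 0, -1], 0]

```text
clock: 9.5
ee_pos: [0.5137, 0.1873, 0.3369]
tcp_rot: [-0.0, 0.965, 0.264, 0.0]
contact_force: [0.6, -0.6, -1.0]
gripper_width: 0.0297
finger_force: 39.9
```

apply_moves:
  steps:
    - [[0, 0, -0.5], 0]
    - [[0, 0, -1], 0]
    - [[0, 0, -1], 0]
    - [[0, 0, -1], 0]

```text
clock: 9.9
ee_pos: [0.5137, 0.1873, 0.3359]
tcp_rot: [-0.0, 0.965, 0.264, 0.0]
contact_force: [0.6, 0.2, -1.7]
gripper_width: 0.0298
finger_force: 40.0
```

apply_moves:
  steps:
    - [[0, 0, -0.5], 0]
    - [[0, 0, -1], 0]
    - [[0, 0, -1], 0]
    - [[0, 0, -1], 0]

```text
clock: 10.3
ee_pos: [0.5137, 0.1873, 0.3349]
tcp_rot: [-0.0, 0.965, 0.264, 0.0]
contact_force: [1.6, 0.9, -0.8]
gripper_width: 0.0296
finger_force: 40.0
```

Seat is now about 10 mm above the rim with no vertical contact yet, so I continue.

apply_moves:
  steps:
    - [[0, 0, -0.5], 0]
    - [[0, 0, -1], 0]
    - [[0, 0, -1], 0]
    - [[0, 0, -1], 0]

```text
clock: 10.7
ee_pos: [0.5137, 0.1873, 0.3339]
tcp_rot: [-0.0, 0.965, 0.264, 0.0]
contact_force: [2.0, 1.6, -0.9]
gripper_width: 0.0298
finger_force: 40.0
```

apply_moves:
  steps:
    - [[0, 0, -0.5], 0]
    - [[0, 0, -1], 0]
    - [[0, 0, -1], 0]
    - [[0, 0, -1], 0]

```text
clock: 11.1
ee_pos: [0.5138, 0.1873, 0.3333]
tcp_rot: [-0.0, 0.965, 0.264, 0.0]
contact_force: [0.6, 0.4, 3.2]
gripper_width: 0.0293
finger_force: 40.5
```

apply_moves:
  steps:
    - [[0, 0, -0.5], 0]
    - [[0, 0, -1], 0]
    - [[0, 0, -1], 0]
    - [[0, 0, -1], 0]

```text
clock: 11.5
ee_pos: [0.5138, 0.1873, 0.3332]
tcp_rot: [0.0, 0.965, 0.264, 0.001]
contact_force: [-1.2, -0.5, 9.4]
gripper_width: 0.0294
finger_force: 41.3
```

apply_moves:
  steps:
    - [[0, 0, 0.2], 6]
    - [[0, 0, 0.4], 12]
    - [[0, 0, 0.6], 18]
    - [[0, 0, 0.9], 24]
    - [[0, 0, 1.1], 30]
    - [[0, 0, 1.4], 36]
    - [[0, 0, 1.5], 40]
    - [[0, 0, 1.5], 40]

```text
clock: 12.3
ee_pos: [0.5138, 0.188, 0.3347]
tcp_rot: [-0.0, 0.816, 0.579, 0.001]
contact_force: [-0.9, 2.4, 9.3]
gripper_width: 0.0295
finger_force: 41.5
```

apply_moves:
  steps:
    - [[0, 0, 0.25], 6]
    - [[0, 0, 0.5], 12]
    - [[0, 0, 0.7], 18]
    - [[0, 0, 0.9], 24]
    - [[0, 0, 1.15], 30]
    - [[0, 0, 1.4], 36]
    - [[0, 0, 1.6], 42]
    - [[0, 0, 1.85], 48]
    - [[0, 0, 2.1], 54]
    - [[0, 0, 2.1], 54]

```text
clock: 13.3
ee_pos: [0.5135, 0.1875, 0.3368]
tcp_rot: [0.0, 0.464, 0.886, 0.001]
contact_force: [-0.8, 1.6, 9.7]
gripper_width: 0.0295
finger_force: 41.7
```

apply_moves:
  steps:
    - [[0, 0, 0.25], 6]
    - [[0, 0, 0.5], 12]
    - [[0, 0, 0.7], 18]
    - [[0, 0, 0.9], 24]
    - [[0, 0, 1.15], 30]
    - [[0, 0, 1.15], 30]

```text
clock: 13.9
ee_pos: [0.5137, 0.1872, 0.3379]
tcp_rot: [0.001, 0.219, 0.976, 0.0]
contact_force: [-1.0, 0.0, 8.8]
gripper_width: 0.0296
finger_force: 41.7
```

apply_moves:
  steps:
    - [[0, 0, 0.15], 4]
    - [[0, 0, 0.3], 8]
    - [[0, 0, 0.4], 10]
    - [[0, 0, 0.4], 10]

```text
clock: 14.3
ee_pos: [0.5134, 0.1872, 0.3382]
tcp_rot: [0.0, 0.134, 0.991, 0.0]
contact_force: [-1.3, 0.4, 8.8]
gripper_width: 0.0296
finger_force: 41.4
```

apply_moves:
  steps:
    - [[0, 0, 0.1], 3]
    - [[0, 0, 0.2], 6]
    - [[0, 0, 0.2], 6]

```text
clock: 14.6
ee_pos: [0.5135, 0.1871, 0.3383]
tcp_rot: [0.0, 0.081, 0.997, -0.0]
contact_force: [-1.7, 0.6, 7.9]
gripper_width: 0.0293
finger_force: 41.5
```

apply_moves:
  steps:
    - [[0, 0, 0.1], 3]
    - [[0, 0, 0.2], 6]
    - [[0, 0, 0.2], 6]

```text
clock: 14.9
ee_pos: [0.5134, 0.1871, 0.3383]
tcp_rot: [0.0, 0.029, 1.0, -0.0]
contact_force: [-1.9, 0.2, 7.3]
gripper_width: 0.0295
finger_force: 41.3
```

apply_moves:
  steps:
    - [[0, 0, 0.1], 3]
    - [[0, 0, 0.2], 6]
    - [[0, 0, 0.2], 6]

```text
clock: 15.2
ee_pos: [0.513, 0.1872, 0.338]
tcp_rot: [-0.0, -0.023, 1.0, -0.0]
contact_force: [-1.0, 0.8, 5.4]
gripper_width: 0.0299
finger_force: 40.4
```

apply_moves:
  steps:
    - [[0, 0, 0], 3]
    - [[0, 0, 0], 3]
    - [[0, 0, 0], 3]

```text
clock: 15.5
ee_pos: [0.5134, 0.187, 0.337]
tcp_rot: [-0.001, -0.048, 0.999, -0.0]
contact_force: [-0.4, -0.0, -1.5]
gripper_width: 0.0295
finger_force: 40.1
```

apply_moves:
  steps:
    - [[0, 0, 0], 3]
    - [[0, 0, 0], 3]
    - [[0, 0, 0], 3]

```text
clock: 15.8
ee_pos: [0.5133, 0.1871, 0.3371]
tcp_rot: [-0.001, -0.074, 0.997, -0.0]
contact_force: [0.3, 0.6, -2.4]
gripper_width: 0.0296
finger_force: 39.9
```

apply_moves:
  steps:
    - [[0, 0, -0.5], 3]
    - [[0, 0, -1.2], 3]
    - [[0, 0, -2], 3]
    - [[0, 0, -2], 3]

```text
clock: 16.2
ee_pos: [0.5135, 0.1872, 0.3354]
tcp_rot: [-0.0, -0.101, 0.995, -0.0]
contact_force: [0.2, -0.9, -2.4]
gripper_width: 0.0296
finger_force: 39.9
```

apply_moves:
  steps:
    - [[0, 0, -0.7], 0]
    - [[0, 0, -1.4], 0]
    - [[0, 0, -2], 0]
    - [[0, 0, -2], 0]

```text
clock: 16.6
ee_pos: [0.5136, 0.1872, 0.3335]
tcp_rot: [-0.0, -0.101, 0.995, -0.0]
contact_force: [-0.1, -0.1, -0.5]
gripper_width: 0.0295
finger_force: 39.9
```

apply_moves:
  steps:
    - [[0, 0, -0.5], 0]
    - [[0, 0, -1], 0]
    - [[0, 0, -1], 0]
    - [[0, 0, -1], 0]

```text
clock: 17.0
ee_pos: [0.5137, 0.1872, 0.3326]
tcp_rot: [0.0, -0.101, 0.995, -0.0]
contact_force: [-0.2, 0.2, -1.9]
gripper_width: 0.0297
finger_force: 40.0
```

apply_moves:
  steps:
    - [[0, 0, -0.5], 0]
    - [[0, 0, -1], 0]
    - [[0, 0, -1], 0]
    - [[0, 0, -1], 0]

```text
clock: 17.4
ee_pos: [0.5137, 0.1873, 0.3325]
tcp_rot: [0.0, -0.101, 0.995, 0.0]
contact_force: [-2.2, -0.3, 5.2]
gripper_width: 0.0297
finger_force: 40.6
```

apply_moves:
  steps:
    - [[0, 0, -0.5], 0]
    - [[0, 0, -1], 0]
    - [[0, 0, -1], 0]
    - [[0, 0, -1], 0]

```text
clock: 17.8
ee_pos: [0.5136, 0.1873, 0.3324]
tcp_rot: [0.001, -0.101, 0.995, 0.0]
contact_force: [-5.0, -0.2, 10.8]
gripper_width: 0.0293
finger_force: 41.3
```

apply_moves:
  steps:
    - [[0, 0, -0.1], -6]
    - [[0, 0, -0.3], -12]
    - [[0, 0, -0.5], -18]
    - [[0, 0, -0.7], -24]
    - [[0, 0, -0.9], -30]
    - [[0, 0, -1.1], -36]
    - [[0, 0, -1.3], -40]
    - [[0, 0, -1.3], -40]

```text
clock: 18.6
ee_pos: [0.5147, 0.1874, 0.3309]
tcp_rot: [0.002, 0.246, 0.969, 0.001]
contact_force: [0.4, 0.7, 7.1]
gripper_width: 0.0297
finger_force: 39.9
```

Running in as expected (-1.5 mm in 40°).

apply_moves:
  steps:
    - [[0, 0, -0.25], -6]
    - [[0, 0, -0.5], -12]
    - [[0, 0, -0.7], -18]
    - [[0, 0, -0.9], -24]
    - [[0, 0, -1.15], -30]
    - [[0, 0, -1.4], -36]
    - [[0, 0, -1.6], -42]
    - [[0, 0, -1.9], -48]
    - [[0, 0, -2.1], -54]
    - [[0, 0, -2.1], -54]

```text
clock: 19.6
ee_pos: [0.5147, 0.1873, 0.3288]
tcp_rot: [0.001, 0.66, 0.752, 0.001]
contact_force: [-0.0, -0.7, 7.3]
gripper_width: 0.0294
finger_force: 39.7
```

apply_moves:
  steps:
    - [[0, 0, -0.25], -6]
    - [[0, 0, -0.5], -12]
    - [[0, 0, -0.7], -18]
    - [[0, 0, -0.9], -24]
    - [[0, 0, -1.15], -30]
    - [[0, 0, -1.4], -36]
    - [[0, 0, -1.6], -42]
    - [[0, 0, -1.9], -48]
    - [[0, 0, -2.1], -54]
    - [[0, 0, -2.1], -54]

```text
clock: 20.6
ee_pos: [0.514, 0.1876, 0.3266]
tcp_rot: [-0.0, 0.929, 0.371, 0.001]
contact_force: [-2.2, 1.0, 7.1]
gripper_width: 0.0296
finger_force: 40.2
```

Run:
```python
from workcell import sense
import numpy as np
s=sense();print({k:np.round(s[k],4).tolist() for k in("joints","contact_force","moment","ee_pos")})
```

```text
{'joints': [0.2147, 0.3053, -0.1629, 1.1, 0.0009, 2.5971], 'contact_force': [-2.1518, 0.9624, 7.1208], 'moment': [0.1912, 0.5184, -0.0699], 'ee_pos': [0.514, 0.1876, 0.3266]}
```

apply_moves:
  steps:
    - [[0, 0, -0.25], -6]
    - [[0, 0, -0.5], -12]
    - [[0, 0, -0.7], -18]
    - [[0, 0, -0.9], -24]
    - [[0, 0, -0.9], -24]

```text
clock: 21.1
ee_pos: [0.5148, 0.1873, 0.3257]
tcp_rot: [0.0, 0.986, 0.169, 0.002]
contact_force: [-0.7, 0.4, 7.0]
gripper_width: 0.0297
finger_force: 39.9
```

apply_moves:
  steps:
    - [[0, 0, 1.2], 0]
    - [[0, 0, 1.2], 0]
    - [[0, 0, 1.2], 0]

```text
clock: 21.4
ee_pos: [0.514, 0.1873, 0.3257]
tcp_rot: [-0.0, 0.985, 0.17, 0.001]
contact_force: [0.3, 0.3, 3.0]
gripper_width: 0.0296
finger_force: 40.3
```

apply_moves:
  steps:
    - [[0, 0, 0], 0]
    - [[0, 0, 0], 0]
    - [[0, 0, 0], 0]
    - [[0, 0, 0], 0]
    - [[0, 0, 3], 0]
    - [[0, 0, 3], 0]
  fingers: 1

```text
clock: 22.0
ee_pos: [0.5138, 0.1873, 0.3288]
tcp_rot: [-0.0, 0.985, 0.17, 0.0]
contact_force: [0.3, 0.5, 0.5]
gripper_width: 0.0856
finger_force: 0.0
```

apply_moves:
  steps:
    - [[0, 0, 0], 8]
    - [[0, 0, 0], 16]
    - [[0, 0, 0], 24]
    - [[0, 0, 0], 32]
    - [[0, 0, 0], 40]
    - [[0, 0, 0], 48]
    - [[0, 0, 0], 56]
    - [[0, 0, 0], 64]
    - [[0, 0, 0], 72]
    - [[0, 0, 0], 80]

```text
clock: 23.0
ee_pos: [0.5137, 0.1873, 0.3285]
tcp_rot: [0.0, 0.643, 0.766, 0.0]
contact_force: [-0.0, -0.1, 0.5]
gripper_width: 0.0854
finger_force: 0.0
```

apply_moves:
  steps:
    - [[0, 0, 0], 8]
    - [[0, 0, 0], 10]
    - [[0, 0, 0], 10]
    - [[0, 0, 0], 10]

```text
clock: 23.4
ee_pos: [0.5137, 0.1873, 0.3285]
tcp_rot: [0.0, 0.577, 0.817, 0.0]
contact_force: [0.3, -0.6, 0.2]
gripper_width: 0.0853
finger_force: 0.0
```

Run:
```python
from workcell import sense,viewer
from h import *
s=sense();print({k:np.round(s[k],4).tolist() for k in("joints","contact_force","ee_pos","tcp_rot")})
for n in("wrist",):
    c=viewer.calibration(n);p,d=viewer.snapshot(n);W=cloud(c,d); cv2.imwrite("pics/w3.png",p[:,:,::-1])
    q=W[(orange(p)>0)&(W[:,:,2]>.25)&(np.hypot(W[:,:,0]-.5135,W[:,:,1]-.187)<.05)]
    print(np.histogram(q[:,2],np.arange(.262,.316,.002)))
    h=q[q[:,2]>.295]; print("head",len(h),h.mean(0),np.median(h[:,2]),cv2.minAreaRect((h[:,:2]*1000).astype(np.float32)))
```

```text
{'joints': [0.2145, 0.305, -0.1584, 1.1072, 0.0, 1.4442], 'contact_force': [0.3121, -0.5634, 0.1804], 'ee_pos': [0.5137, 0.1873, 0.3285], 'tcp_rot': [0.0, 0.5768, 0.8169, 0.0]}
(array([ 160,  166,  168,  185,  187,  188,  208,  199,  222, 1455, 3911,
         13,    0,    0,    0,    0,    0,    0,    0,    0,    0,    0,
          0,    0,    0,    0]), array([0.262, 0.264, 0.266, 0.268, 0.27 , 0.272, 0.274, 0.276, 0.278,
       0.28 , 0.282, 0.284, 0.286, 0.288, 0.29 , 0.292, 0.294, 0.296,
       0.298, 0.3  , 0.302, 0.304, 0.306, 0.308, 0.31 , 0.312, 0.314]))
head 0 [nan nan nan] nan ((0.0, 0.0), (0.0, 0.0), 0.0)<stdin>:8: RuntimeWarning: Mean of empty slice.
  ret = um.true_divide(
  return _methods._mean(a, axis=axis, dtype=dtype,
  ret = ret.dtype.type(ret / rcount)
```

View pics/w3.png

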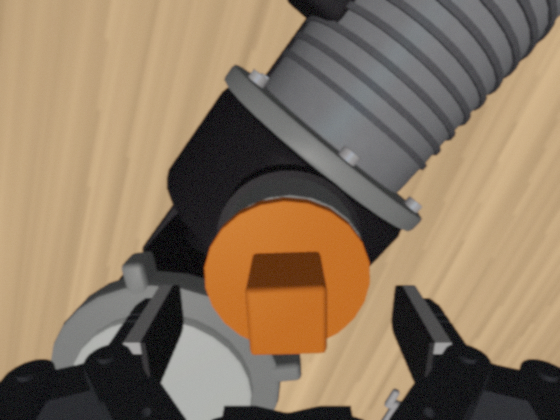

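The wrist view shows the plug seated upright in the port (flange at (286,272), head top at (286,320)). The head is square between the open fingers and its top is at about 0.2825, so about 1.5 mm remains. I'll regrip and finish.

apply_moves:
  steps:
    - [[0, 0, -3], 0]
    - [[0, 0, -3], 0]
    - [[0, 0, -3], 0]

```text
clock: 23.75
ee_pos: [0.5135, 0.1872, 0.3252]
tcp_rot: [-0.0, 0.577, 0.817, -0.0]
contact_force: [0.6, 0.2, 1.0]
gripper_width: 0.0855
finger_force: 0.0
```

apply_moves:
  steps:
    - [[0, 0, 0], 0]
    - [[0, 0, 0], 0]
    - [[0, 0, 0], 0]
    - [[0, 0, 0], 0]
    - [[0, 0, 0], 0]
    - [[0, 0, 0], 0]
    - [[0, 0, -0.8], 0]
    - [[0, 0, -0.8], 0]
  fingers: 0
  newtons: 40

```text
clock: 24.55
ee_pos: [0.5137, 0.1873, 0.3255]
tcp_rot: [0.0, 0.576, 0.817, 0.0]
contact_force: [-1.6, 0.5, 5.1]
gripper_width: 0.0297
finger_force: 41.2
```

apply_moves:
  steps:
    - [[0, 0, -0.2], -6]
    - [[0, 0, -0.5], -12]
    - [[0, 0, -0.7], -18]
    - [[0, 0, -0.9], -24]
    - [[0, 0, -0.9], -24]

```text
clock: 25.05
ee_pos: [0.5141, 0.187, 0.325]
tcp_rot: [0.001, 0.734, 0.679, 0.001]
contact_force: [-0.8, -2.1, 8.5]
gripper_width: 0.0292
finger_force: 41.3
```

Run:
```python
from workcell import sense
import numpy as np
s=sense();print({k:np.round(s[k],4).tolist() for k in("joints","contact_force","moment","ee_pos","tcp_rot")})
```

```text
{'joints': [0.2143, 0.3064, -0.1655, 1.0968, -0.0007, 1.8638], 'contact_force': [-0.8163, -2.0684, 8.4966], 'moment': [-0.2673, 0.3806, -0.0294], 'ee_pos': [0.5141, 0.187, 0.325], 'tcp_rot': [0.0008, 0.7344, 0.6787, 0.0007]}
```

apply_moves:
  steps:
    - [[0, 0, -0.2], -5]
    - [[0, 0, -0.4], -10]
    - [[0, 0, -0.5], -15]
    - [[0, 0, -0.5], -15]

```text
clock: 25.45
ee_pos: [0.5141, 0.187, 0.325]
tcp_rot: [0.001, 0.817, 0.577, 0.001]
contact_force: [-1.8, -2.1, 11.0]
gripper_width: 0.03
finger_force: 41.4
```

Run:
```python
from workcell import sense
import numpy as np
s=sense();print({k:np.round(s[k],4).tolist() for k in("joints","contact_force","moment","ee_pos","tcp_rot")})
```

```text
{'joints': [0.2143, 0.3061, -0.166, 1.0961, -0.0006, 2.1253], 'contact_force': [-1.7715, -2.138, 11.0346], 'moment': [-0.2687, 0.5372, -0.1169], 'ee_pos': [0.5141, 0.187, 0.325], 'tcp_rot': [0.0008, 0.8166, 0.5772, 0.0011]}
```

apply_moves:
  steps:
    - [[0, 0, 0], -5]
    - [[0, 0, 0], -10]
    - [[0, 0, 0], -10]

```text
clock: 25.75
ee_pos: [0.5142, 0.1872, 0.325]
tcp_rot: [0.001, 0.864, 0.504, 0.001]
contact_force: [-1.0, -1.8, 9.8]
gripper_width: 0.0294
finger_force: 41.2
```

Run:
```python
from workcell import sense
import numpy as np
s=sense();print({k:np.round(s[k],4).tolist() for k in("joints","contact_force","moment","ee_pos","tcp_rot")})
```

```text
{'joints': [0.2143, 0.3062, -0.166, 1.0959, -0.0003, 2.2999], 'contact_force': [-0.9926, -1.7869, 9.8053], 'moment': [-0.0927, 0.4611, -0.1562], 'ee_pos': [0.5142, 0.1872, 0.325], 'tcp_rot': [0.0006, 0.8638, 0.5038, 0.0013]}
```

apply_moves:
  steps:
    - [[0, 0, 0], -5]
    - [[0, 0, 0], -10]
    - [[0, 0, 0], -10]

```text
clock: 26.05
ee_pos: [0.5143, 0.1873, 0.325]
tcp_rot: [0.0, 0.904, 0.427, 0.001]
contact_force: [-1.3, -1.7, 8.7]
gripper_width: 0.0297
finger_force: 40.5
```

Run:
```python
from workcell import sense
import numpy as np
s=sense();print({k:np.round(s[k],4).tolist() for k in("joints","contact_force","moment","ee_pos")})
```

```text
{'joints': [0.2144, 0.3062, -0.1658, 1.0957, -0.0001, 2.4746], 'contact_force': [-1.2529, -1.7458, 8.6951], 'moment': [-0.0413, 0.4137, -0.2351], 'ee_pos': [0.5143, 0.1873, 0.325]}
```

apply_moves:
  steps:
    - [[0, 0, 1.5], 0]
    - [[0, 0, 1.5], 0]
    - [[0, 0, 1.5], 0]

```text
clock: 26.35
ee_pos: [0.5143, 0.1873, 0.325]
tcp_rot: [0.0, 0.904, 0.427, 0.001]
contact_force: [2.7, 0.3, 1.4]
gripper_width: 0.0297
finger_force: 40.9
```

apply_moves:
  steps:
    - [[0, 0, 0], 0]
    - [[0, 0, 0], 0]
    - [[0, 0, 0], 0]
    - [[0, 0, 0], 0]
    - [[0, 0, 0], 0]
    - [[0, 0, 10], 0]
    - [[0, 0, 30], 0]
    - [[0, 0, 60], 0]
    - [[0, 0, 90], 0]
    - [[0, 0, 90], 0]
  fingers: 1

```text
clock: 27.35
ee_pos: [0.515, 0.1876, 0.4199]
tcp_rot: [0.001, 0.904, 0.427, 0.004]
contact_force: [0.1, 0.6, 0.1]
gripper_width: 0.0853
finger_force: 0.0
```

Run:
```python
from workcell import sense,viewer
from h import *
s=sense();print({k:np.round(s[k],4).tolist() for k in("joints","contact_force","ee_pos","tcp_rot")})
for n in("wrist","side","top"):
    c=viewer.calibration(n);p,d=viewer.snapshot(n);W=cloud(c,d); cv2.imwrite(f"pics/{n}4.png",p[:,:,::-1])
    q=W[(orange(p)>0)&(W[:,:,2]>.25)&(np.hypot(W[:,:,0]-.5145,W[:,:,1]-.188)<.05)]
    f=q[abs(q[:,2]-.249)<.005]; h=q[abs(q[:,2]-.281)<.004]
    if len(h)>20:print(n,"head z",np.median(h[:,2]),cv2.minAreaRect((h[:,:2]*1000).astype(np.float32))[0])
    if len(f)>20:
        A=np.c_[f[:,:2]-f[:,:2].mean(0),np.ones(len(f))]; print("  flange z",np.median(f[:,2]),"tilt",np.linalg.lstsq(A,f[:,2],rcond=None)[0][:2])
```

```text
{'joints': [0.2146, 0.2701, 0.024, 1.3166, 0.0, 2.473], 'contact_force': [0.1322, 0.641, 0.1414], 'ee_pos': [0.515, 0.1876, 0.4199], 'tcp_rot': [0.0009, 0.9041, 0.4274, 0.0039]}
wrist head z 0.2816687986321913 (513.722900390625, 187.47607421875)
  flange z 0.25038342339420355 tilt [0.00084868 0.00100206]
side head z 0.2809029354993544 (515.3609008789062, 188.58897399902344)
  flange z 0.25040169205502616 tilt [-0.00176433  0.00261448]
top head z 0.28174996568240385 (513.5744018554688, 185.9650115966797)
  flange z 0.2509146043110042 tilt [-0.00170069 -0.00048689]
```

View pics/side4.png

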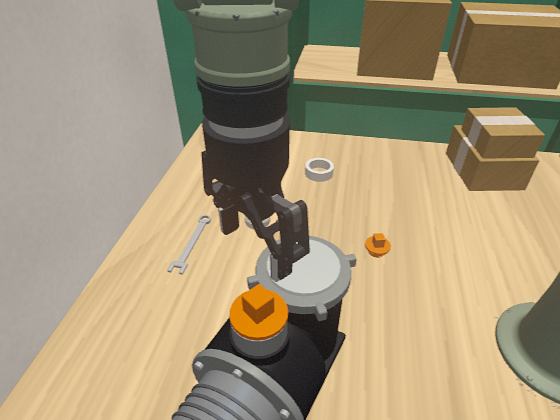

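The side view shows the plug sitting flush and upright in the port at (259,315), with the gripper clear and the nut, jar and wrench undisturbed. Corrected for each camera's bias when the plug stood on the bench, the head top is at about 0.281, which means it is home. Handing in.

```bash
python3 -c "
from workcell import job
print(job.finish_job())"
```

```text
the job is handed in; nothing more can be done
None
```

The job is handed in: by my measurements the orange plug is screwed home in the discharge port with its sealing ring on the rim, and it has been released; the jar, nut and wrench were not touched, and no verdict was returned.

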